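# Draw out the ink slab and lay the brayer on it

## Robot

A 7-joint arm with a two-finger parallel gripper is mounted at the origin on the work surface. World frame = base frame: x ahead of the robot, y to its left, z up, the work surface at z = 0. Lengths are in m, angles in rad, forces in N, time in s.
With the tool pointing down it reaches from about 0.425 to 0.875 m from the base axis. Payload 4.7 kg.
Tool frame: the origin (TCP) lies midway between the tips of the shut fingers; the grasp point (between the pads) lies 19 mm behind it; z points along the fingers, x is the direction in which the jaws open and shut, and the axes are right-handed (so a half turn about z gives the same grasp; the last joint's range is limited). The gripper opens to 87 mm and grips with 3 to 60 N. Pads are 19 mm wide; open, the fingers measure 117 mm over their backs; the gripper's body (75 mm by 190 mm) begins 51 mm behind the grasp point.
Start: joints at [1.199, 0.321, -0.07, 1.45, 0.023, 1.371, -0.057], TCP at [0.245, -0.602, 0.223] pointing down, gripper open.
Joint ranges: [-2.86, 2.86], [-0.3, 2.09], [-1.38, 1.24], [0.06, 2.45], [-1.56, 4.7], [0.09, 2.05], [-2.69, 2.69]. Speed limits (rad/s): [2.57, 2.57, 3.14, 3.14, 3.14, 3.14, 3.14].

## Interface

Orientations are given as a unit quaternion [w, x, y, z].
In Python, from bench import * gives the robot as it stands.
- The arm moves only by the tool move_arm, never from a script. Its argument "targets" is text: rows parted by semicolons, each of 6 numbers parted by spaces: the shift along the world's x, y, z normalised to -1 to 1, where 1 is 25 mm, then the turn, a rotation vector about the world's x, y, z normalised to -1 to 1, where 1 is 45 degrees. In form: tx ty tz ax ay az; .... A call has 1 to 12 rows; each row shifts and turns the commanded pose from where the row before left it; what a row does not reach is not made up. A row lasts 1/8 s, in which the tool goes at most 62.5 mm and 10.7 degrees, less where a joint would pass 70% of its speed; a pose out of reach is approached as far as the arm can. A call with a number of a shift or a turn outside -1 to 1 is refused whole. A call with a gripper value outside its range is refused whole. "fingers" is the opening, from 0 (shut) to 1 (fully open), set as the call begins (left out, the last holds). The fingers move at their own pace and stop on an object; "newtons" is the grip in N (left out, the last holds). Time passes only in rows, so rows that do not move let the fingers close. It gives the time, the measured TCP pose, the force and the opening at its end, in the units of the state.
- observe(): the state, without advancing time (a new reading comes with each control period).
- camera(name): name is "side" or "top" or "wrist"; returns a dict with "frame" (420x560x3 uint8, blue, green, red), "depth" (420x560 float32, m along the optical axis (not along the pixel's ray), 0 where there is no reading), "fx", "fy", "cx", "cy" (pixels), "extrinsics" (4x4, takes a point from world to camera coordinates). Camera axes: x right, y up, looking along -z (the intrinsics and any distortion apply to the point x, -y, -z); pixel columns grow to the right and rows downward; lengths in m; the calibration is good to about 2 mm. A picture is of the moment at which its call begins.
- finish_job(): hands the job in, once; it reports no verdict.
The state is a dict: "time": time; "q": joint angles; "joint_vel": joint speeds; "tau": joint torques, N m; "eef_pos": TCP position; "eef_rot": TCP orientation; "force": force on the tool from outside, world axes, zero at the start; "wrist_torque": the same for the moment, N m; "width": opening from 0.0 (shut) to 1.0 (fully open).
Only numpy, scipy, OpenCV 4.12 (cv2) and the standard library are available. Lean on these libraries where they do the work, as an engineer would, in place of code of your own. Each camera call takes 0.05 s, during which the arm holds its last target.

## Task

Set up the inking station: set your fingertips down softly on top of the glass ink slab and, with light pressure, draw it back from under the low shelf and ease it up to the wooden lip at the front of the station until its whole front edge lies flush against it. Then pick up the brayer and lay it gently on the slab, resting on its roller with the whole brayer on the glass, and leave it there. Glass cracks under a hard press and its edge chips if forced against the lip, so use no more force than it takes; leave the other things on the bench where they are.

Things in the scene. Friction and masses are not known exactly. Their poses are not given: they have to be found in the camera images.
- station: Inking station, fixed to the bench: grey base board 422 deep (x) x 370 wide (y) on levelling feet that lift it 0 to 8 mm, a wooden lip along its front and a low shelf over its far part. Origin midway along the lip's inner face, 14 mm below the top of the base board; x points into the station away from the robot, y to its left, z up.
- lip: Wooden lip, screwed to the front of the station's base board: a straight strip 300 long (y), 22 wide, standing 9 mm above the board. Origin at the bottom of its inner face, midway (station x = 0, y = 0, z = 14 mm), axes as the station's. Its inner face (plane x = 0) is the stop for the slab's front edge. The glass edge chips if it is pulled against the lip with over 15 N.
- shelf_edge (a point): Middle of the shelf's front top edge, at x = 210, y = 0, z = 74 mm of the station. The shelf spans x = 210 to 400 over the whole width: underside 48, top 60 mm above the base board, closed at sides and back. Tins, a pad and a jar of brushes (up to 160 mm tall) stand on it beyond x = 325.
- slab: Glass ink slab, white-backed, 260 (x) x 200 (y) x 5 mm, 0.5 to 0.8 kg, loose and flat on the base board. Origin at the centre of its underside, x roughly as the station's, z up. At first its front edge (x = -130) is 50 to 115 mm from the lip and its far part under the shelf; home, it still reaches 50 mm under it. Fingers that load it with over 35 N crack it.
- slab_left (a point): Front left corner of the slab (robot side, +y), on its top face, at x = -130, y = 100, z = 5 mm of the slab. Friction: slab on board about 0.22, fingertips on glass about 0.9. A press of 10 to 16 N carries it, though it creeps: the fingers travel up to a third further than the slab. The pull is 3 to 6 N and rises by some newtons at the lip.
- slab_right (a point): Front right corner of the slab (robot side, -y), on its top face, at x = -130, y = -100, z = 5 mm of the slab. Slab and board hardly give: land on it at 10 mm/s or slower (landing at 30 mm/s already jars it with over 35 N). A slab lying askew turns flush as its first corner meets the lip and the pull goes on.
- brayer: Brayer (hand ink roller), loose, 0.17 kg, 153 mm long, on the bench left or right of the station, resting on its roller and handle end. Origin on the surface it rests on, x from handle to roller, z up. Black roller 36 diameter x 90 long lies along y at x = 65 in a steel fork 110 wide; wooden handle from x = 24 to -68, 23 to 28 thick (17 at the fork). Centre of mass near x = 15.
- brayer_grip (a point): Point on the axis of the brayer's handle at x = -12, z = 18 mm of the brayer's frame, where it is 24 mm thick and best gripped from above, fingers closing along y.
- roller_left (a point): Left end of the brayer's roller and fork, on the roller's axis, at x = 65, y = 55, z = 18 mm of the brayer's frame.
- roller_right (a point): Right end of the brayer's roller and fork, on the roller's axis, at x = 65, y = -55, z = 18 mm of the brayer's frame.
- brayer_butt (a point): End of the brayer's handle, at x = -66, z = 14 mm of the brayer's frame.
- ink_tin: Bystander: ink tin, 42 diameter x 32 tall, standing on the station's base board to the left (+y) of the slab, near the front; origin at the centre of its underside.
- tape_roll: Bystander: roll of tape, 100 diameter x 36 tall, lying flat on the other side of the station from the brayer; origin at the centre of its underside.
- pin_box: Bystander: clear plastic pin box 62 x 62 x 22, origin at the centre of its underside.
- pencil: Bystander: pencil 166 long, 8 thick, lying on the station's base board to the right (-y) of the slab, along x; origin under its middle.
- ink_knife: Bystander: ink knife 220 long, 16 tall, origin under its middle, x along it.
There are look-alikes about, which are no part of the job. Leave any turquoise look-alike of the brayer alone.

How it is judged:
By the outcome, as a careful person would: the job done as asked, in the order asked, and still so for the second after the job is handed in, with the robot touching nothing.
It also fails if it takes over 72 s, if anything falls off the work surface, if the arm or the gripper's body presses on something with over 40 N, if the wrist force passes 120 N, or if a joint passes its speed limit or range.

## Working session

There is one attempt and no reset: what is moved stays moved. The work goes in short steps, Python scripts to look and compute and a tool call to move; the robot and the scene stay as the last step left them, time stands still between calls to the robot, and variables do not carry over. Pictures are saved under pics/ and viewed, and the job is handed in when it is done.

Besides the shell and the picture viewer there is one more tool, called after "Emit:" by a JSON object that holds its "name" and its "arguments". move_arm: Moves the arm, as the interface text tells. Its arguments: {"type":"object","properties":{"targets":{"type":"string"},"fingers":{"type":"number"},"newtons":{"type":"number"}},"required":["targets"]}

```bash
ls; mkdir -p pics; cat > h.py <<'E'
from bench import *
import numpy as np, cv2
def snap(n,f):
    c=camera(n); cv2.imwrite('pics/'+f+'.png',c['frame']); np.savez('pics/'+f+'.npz',**{k:c[k] for k in c}); return c
def load(f): return dict(np.load('pics/'+f+'.npz'))
def pt(c,u,v,d=None):
    if d is None:
        p=c['depth'][int(v)-1:int(v)+2,int(u)-1:int(u)+2]; d=np.median(p[p>0]) if (p>0).any() else 0
    X=np.array([(u-c['cx'])/c['fx']*d,-(v-c['cy'])/c['fy']*d,-d,1]); return (np.linalg.inv(c['extrinsics'])@X)[:3]
def ptz(c,u,v,z):
    E=np.linalg.inv(c['extrinsics']); o=E[:3,3]; r=E[:3,:3]@np.array([(u-c['cx'])/c['fx'],-(v-c['cy'])/c['fy'],-1]); return o+r*(z-o[2])/r[2]
def px(c,P):
    q=c['extrinsics']@np.append(P,1); return np.array([c['cx']+c['fx']*q[0]/-q[2],c['cy']+c['fy']*q[1]/q[2]])
E
python3 - <<'E'
from h import *
for n in ['top','side','wrist']:
    c=snap(n,n+'0'); print(n,c['fx'],c['cx'],c['cy'],np.linalg.inv(c['extrinsics']).round(3)[:3].tolist(),[k for k in c])
print(observe())
E
```

```text
pics
top 442.28607051428327 279.776405088576 216.53216974727687 [[-0.006, 0.985, -0.171, 0.259], [-1.0, -0.004, 0.012, 0.01], [0.011, 0.171, 0.985, 1.409]] ['frame', 'depth', 'fx', 'fy', 'cx', 'cy', 'extrinsics']
side 418.20758116068123 279.2857301573457 206.46458583809905 [[-0.809, 0.382, -0.447, 0.007], [-0.588, -0.539, 0.603, 0.659], [-0.01, 0.75, 0.661, 0.808]] ['frame', 'depth', 'fx', 'fy', 'cx', 'cy', 'extrinsics']
wrist 324.13839165821963 279.4430291945225 211.65562183067817 [[0.376, 0.883, 0.28, 0.32], [-0.926, 0.36, 0.111, -0.571], [-0.002, -0.301, 0.954, 0.384]] ['frame', 'depth', 'fx', 'fy', 'cx', 'cy', 'extrinsics']
{'time': 0.15, 'q': array([ 1.19907614,  0.32163436, -0.07009323,  1.4514032 ,  0.02259824,
        1.37081889, -0.05692341]), 'joint_vel': array([-0.00010966, -0.0031597 , -0.0007337 , -0.00217038, -0.00024496,
       -0.00135478,  0.00038901]), 'tau': array([-4.00627086e-04, -4.91795826e+01, -4.04925160e-01, -3.12877929e+01,
       -6.40909653e-02,  4.04585002e-02,  9.30765395e-05]), 'eef_pos': array([ 0.24440772, -0.60183588,  0.22172053]), 'eef_rot': array([-3.76998250e-04,  8.29556086e-01, -5.58422918e-01, -6.35094893e-04]), 'force': array([-0.63685548, -0.03619782, -0.21447652]), 'wrist_torque': array([-0.07275712, -0.00783004,  0.01126355]), 'width': 0.9996628542448521}
```

View pics/top0.png

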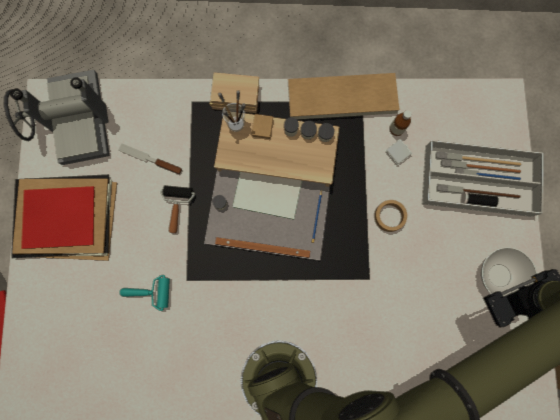

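View pics/side0.png

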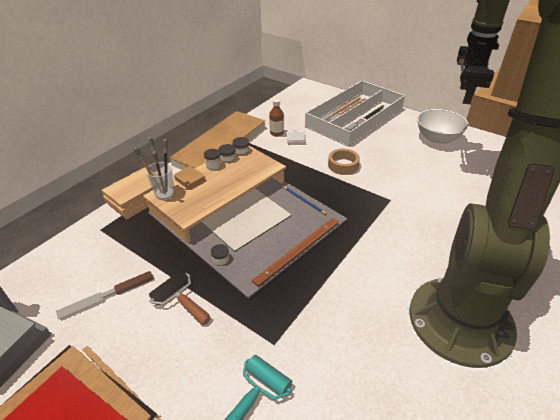

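View pics/wrist0.png

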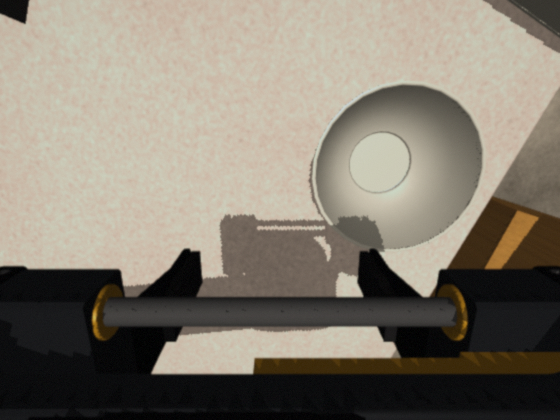

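The true brayer is at about (178,192)–(174,230) in top, with a black roller and wooden handle on the bench left of the station. The look-alikes are the turquoise one at (150,293) and a dark item in the tray at (480,199), which isn't loose on the bench. I'll confirm this in an enlarged crop and locate the corners.

```bash
python3 - <<'E'
from h import *
c=load('top0'); f=c['frame']
a=cv2.resize(f[100:265,155:345],None,fx=4,fy=3.6,interpolation=cv2.INTER_CUBIC); 
a=cv2.resize(f[115:265,150:350],(800,600),interpolation=cv2.INTER_CUBIC); cv2.imwrite('pics/topcrop.png',a)
c=load('side0'); cv2.imwrite('pics/sidecrop.png',cv2.resize(c['frame'][170:330,140:353],(800,600),interpolation=cv2.INTER_CUBIC))
E
```

```text
(no output)
```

View pics/topcrop.png

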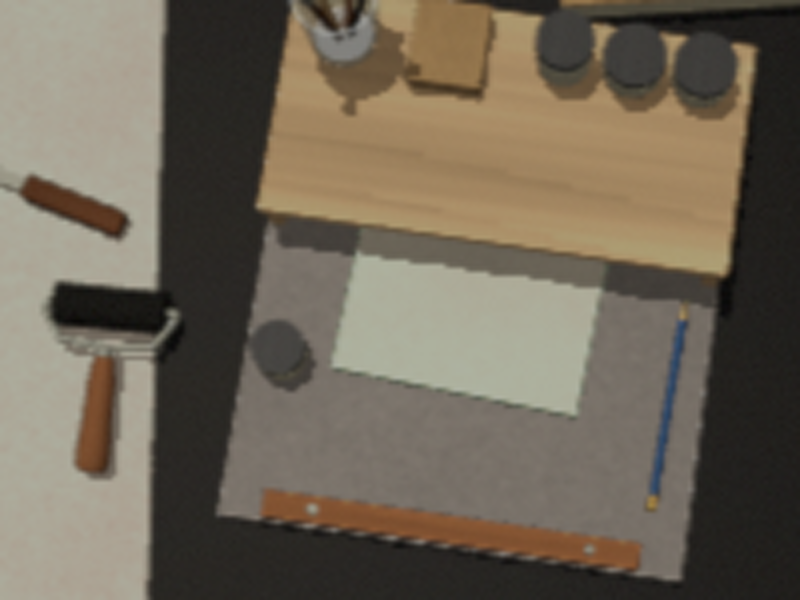

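View pics/sidecrop.png

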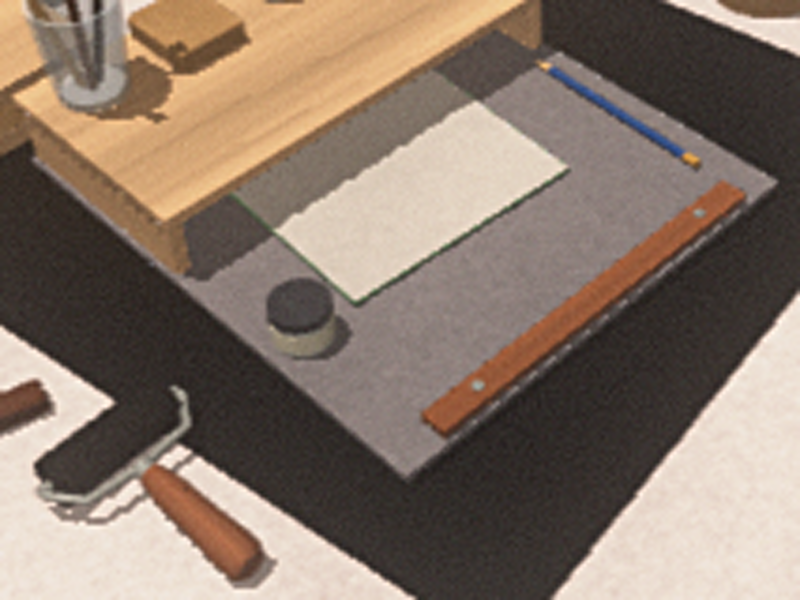

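The crop confirms the brayer: black roller (112,305), steel fork, wooden handle end (92,465). The slab's front corners are at (332,367) and (577,415), and the lip's inner face runs from (265,490) to (638,543).

```bash
python3 - <<'E'
from h import *
c=load('top0'); s=load('side0')
T=lambda x,y:((x+.5)/4-.5+150,(y+.5)/4-.5+115)
S=lambda x,y:((x+.5)*213/800-.5+140,(y+.5)*160/600-.5+170)
for n,(x,y) in dict(slabL=(334,365),slabR=(576,412),slabmid=(460,330),lipL=(264,490),lipR=(639,543),lipmid=(450,525),board=(400,440),board2=(200+60,440),shelfL=(258,210),shelfR=(727,273),shelfmid=(500,220),rollL=(52,305),rollR=(170,308),rollc=(112,305),butt=(92,470),handle=(98,410),tin=(278,345),pen1=(683,310),pen2=(652,505),table=(60,560),mat=(190,400)).items():
    u,v=T(x,y); print('T',n,round(u,1),round(v,1),pt(c,u,v).round(4))
for n,(x,y) in dict(slabL=(358,300),slabR=(567,168),slabmid=(400,220),lipL=(425,413),lipR=(728,184),board=(400,320),rollL=(40,470),rollR=(180,395),handle=(205,520),butt=(250,570),tin=(300,300)).items():
    u,v=S(x,y); print('S',n,pt(s,u,v).round(4))
E
```

```text
T slabL 233.1 205.9 [0.5353 0.1424 0.0185]
T slabR 293.6 217.6 [ 0.4966 -0.0509  0.0173]
T slabmid 264.6 197.1 [0.5629 0.0416 0.0215]
T lipL 215.6 237.1 [0.4354 0.1971 0.0136]
T lipR 309.4 250.4 [ 0.3915 -0.0994  0.0184]
T lipmid 262.1 245.9 [0.4056 0.0493 0.0256]
T board 249.6 224.6 [0.4751 0.0896 0.0135]
T board2 214.6 224.6 [0.4755 0.201  0.0139]
T shelfL 214.1 167.1 [0.6677 0.2076 0.0052]
T shelfR 331.4 182.9 [ 0.5963 -0.1672  0.0731]
T shelfmid 274.6 169.6 [0.6388 0.0092 0.075 ]
T rollL 162.6 190.9 [0.5818 0.3657 0.033 ]
T rollR 192.1 191.6 [0.5824 0.2747 0.0186]
T rollc 177.6 190.9 [0.5811 0.3176 0.0353]
T butt 172.6 232.1 [0.4509 0.3319 0.0214]
T handle 174.1 217.1 [0.4983 0.328  0.0251]
T tin 219.1 200.9 [0.5457 0.1838 0.0473]
T pen1 320.4 192.1 [ 0.5802 -0.1385  0.0152]
T pen2 312.6 240.9 [ 0.4212 -0.1099  0.0217]
T table 164.6 254.6 [ 0.3819  0.3598 -0.0006]
T mat 197.1 214.6 [0.5104 0.2598 0.0009]
S slabL [0.5338 0.1407 0.0199]
S slabR [ 0.4943 -0.0513  0.0193]
S slabmid [0.5595 0.0644 0.0205]
S lipL [0.4371 0.1886 0.0174]
S lipR [ 0.3856 -0.1004  0.0244]
S board [0.5024 0.1345 0.0143]
S rollL [0.5948 0.3652 0.0278]
S rollR [0.5727 0.2703 0.0203]
S handle [0.4868 0.333  0.0286]
S butt [0.4498 0.3364 0.0138]
S tin [0.5463 0.1811 0.0477]
```

```bash
python3 - <<'E'
from h import *
c=load('top0'); s=load('side0')
T=lambda x,y:((x+.5)/4-.5+150,(y+.5)/4-.5+115)
S=lambda x,y:((x+.5)*213/800-.5+140,(y+.5)*160/600-.5+170)
A=lambda f,M,p,q,z:(ptz(f,*M(*p),z),ptz(f,*M(*q),z))
for f,M,n,p,q,z in [(c,T,'slab',(332,367),(577,415),.0195),(s,S,'slab',(358,302),(568,169),.0195),(c,T,'lip',(265,489),(639,542),.023),(s,S,'lip',(422,412),(726,183),.023),(c,T,'boardfront',(218,516),(682,580),.014),(s,S,'slab',(358,302),(568,169),.0195)]:
    a,b=A(f,M,p,q,z); d=a-b; print(n,a.round(4),b.round(4),np.linalg.norm(d).round(4),np.degrees(np.arctan2(-d[0],d[1])).round(2))
E
```

```text
slab [0.5334 0.1439 0.0195] [ 0.4938 -0.0516  0.0195] 0.1995 -11.47
slab [0.5328 0.1419 0.0195] [ 0.4929 -0.0507  0.0195] 0.1966 -11.71
lip [0.435  0.1951 0.023 ] [ 0.3918 -0.099   0.023 ] 0.2973 -8.35
lip [0.4362 0.1924 0.023 ] [ 0.388  -0.1018  0.023 ] 0.2982 -9.29
boardfront [0.4148 0.233  0.014 ] [ 0.3625 -0.1331  0.014 ] 0.3698 -8.12
slab [0.5328 0.1419 0.0195] [ 0.4929 -0.0507  0.0195] 0.1966 -11.71
```

Emit:
{"name": "move_arm", "arguments": {"targets": "0.5 0.95 0 0 0 0.22;0.5 0.95 0 0 0 0.22;0.5 0.95 0 0 0 0.22;0.5 0.95 0 0 0 0.22;0.5 0.95 0 0 0 0.22;0.5 0.95 0 0 0 0.22;0.5 0.95 0 0 0 0.22;0.5 0.95 0 0 0 0.22;0.5 0.95 0 0 0 0.22;0.5 0.95 0 0 0 0.22;0.5 0.95 0 0 0 0.22;0.5 0.95 0 0 0 0.22", "fingers": 0}}

```text
time: 1.65
eef_pos: [0.3948, -0.3163, 0.2224]
eef_rot: [-0.0, 0.902, 0.432, -0.0]
force: [-0.3, -0.8, 0.6]
width: 0.003
```

Emit:
{"name": "move_arm", "arguments": {"targets": "0.55 0.98 0 0 0 0.225;0.55 0.98 0 0 0 0.225;0.55 0.98 0 0 0 0.226;0.55 0.98 0 0 0 0;0.55 0.98 0 0 0 0;0.55 0.98 0 0 0 0;0.55 0.98 0 0 0 0;0.55 0.98 -0.5 0 0 0;0.55 0.98 -0.7 0 0 0;0.55 0.98 -1 0 0 0;0.55 0.98 -1 0 0 0;0.55 0.98 -1 0 0 0"}}

```text
time: 3.15
eef_pos: [0.5598, -0.0227, 0.1166]
eef_rot: [-0.0, 0.759, 0.651, -0.0]
force: [0.6, 0.0, 0.3]
width: 0.005
```

Emit:
{"name": "move_arm", "arguments": {"targets": "0.4 0.75 -0.95 0 0 0;0.4 0.75 -0.95 0 0 0;0.37 0.65 -0.6 0 0 0;0 0 -0.2 0 0 0;0 0 0 0 0 0"}}

```text
time: 3.78
eef_pos: [0.5884, 0.0296, 0.0498]
eef_rot: [-0.0, 0.759, 0.651, -0.001]
force: [-0.4, 0.0, -1.0]
width: 0.007
```

```bash
python3 - <<'E'
from h import *
snap('wrist','w1');snap('side','s1')
o=observe();print(o['time'],o['eef_pos'],o['eef_rot'],o['force'])
E
```

```text
3.875 [0.58897563 0.02919593 0.05067256] [ 5.26427064e-04  7.59035473e-01  6.51049056e-01 -1.01573621e-05] [-0.14773748  0.22875523  1.0358536 ]
```

View pics/w1.png

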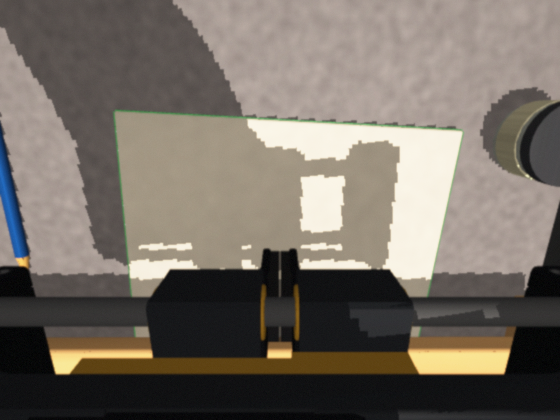

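View pics/s1.png

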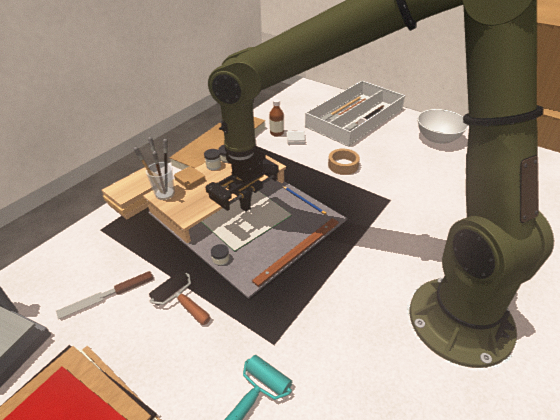

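The wrist view shows the fingertips at (280,255) over the visible slab. Its front corners are at (116,111) and (461,129), and nothing obstructs. I'll approach slowly now.

Emit:
{"name": "move_arm", "arguments": {"targets": "0 0 -0.4 0 0 0;0 0 -0.3 0 0 0;0 0 -0.15 0 0 0;0 0 -0.05 0 0 0;0 0 -0.04 0 0 0;0 0 -0.04 0 0 0;0 0 -0.04 0 0 0"}}

```text
time: 4.75
eef_pos: [0.589, 0.0305, 0.0247]
eef_rot: [0.0, 0.759, 0.652, 0.0]
force: [0.7, -0.1, 0.2]
width: 0.008
```

Emit:
{"name": "move_arm", "arguments": {"targets": "0 0 -0.03 0 0 0;0 0 -0.03 0 0 0;0 0 -0.03 0 0 0;0 0 -0.03 0 0 0"}}

```text
time: 5.25
eef_pos: [0.5888, 0.0305, 0.0215]
eef_rot: [-0.0, 0.759, 0.652, 0.0]
force: [0.5, -0.5, 0.2]
width: 0.006
```

Emit:
{"name": "move_arm", "arguments": {"targets": "0 0 -0.03 0 0 0;0 0 -0.03 0 0 0;0 0 -0.03 0 0 0"}}

```text
time: 5.62
eef_pos: [0.5889, 0.0305, 0.021]
eef_rot: [0.0, 0.759, 0.652, -0.0]
force: [-5.9, -0.6, 15.4]
width: 0.006
```

Emit:
{"name": "move_arm", "arguments": {"targets": "-0.05 0.007 0.005 0 0 0;-0.1 0.015 0.005 0 0 0;-0.1 0.015 0 0 0 0"}}

```text
time: 6.0
eef_pos: [0.5851, 0.0313, 0.021]
eef_rot: [0.002, 0.759, 0.652, 0.002]
force: [5.2, -0.3, 5.7]
width: 0.003
```

Emit:
{"name": "move_arm", "arguments": {"targets": "-0.03 0.004 -0.015 0 0 0;-0.08 0.012 -0.015 0 0 0;-0.1 0.015 0 0 0 0"}}

```text
time: 6.38
eef_pos: [0.5811, 0.032, 0.0211]
eef_rot: [0.003, 0.759, 0.651, 0.003]
force: [6.0, -1.3, 7.5]
width: 0.0
```

Emit:
{"name": "move_arm", "arguments": {"targets": "-0.04 0.006 -0.02 0 0 0;-0.08 0.012 -0.02 0 0 0;-0.1 0.015 0 0 0 0"}}

```text
time: 6.75
eef_pos: [0.5771, 0.0328, 0.021]
eef_rot: [0.003, 0.759, 0.651, 0.004]
force: [5.6, -1.5, 10.2]
width: 0.006
```

Emit:
{"name": "move_arm", "arguments": {"targets": "-0.08 0.012 -0.015 0 0 0;-0.1 0.015 0 0 0 0;-0.1 0.015 0 0 0 0;-0.1 0.015 0 0 0 0;-0.1 0.015 0 0 0 0;-0.1 0.015 0 0 0 0"}}

```text
time: 7.5
eef_pos: [0.5632, 0.0352, 0.021]
eef_rot: [0.004, 0.759, 0.651, 0.005]
force: [6.9, -0.7, 12.0]
width: 0.005
```

```bash
python3 - <<'E'
from h import *
snap('wrist','w2')
E
```

```text
(no output)
```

View pics/w2.png

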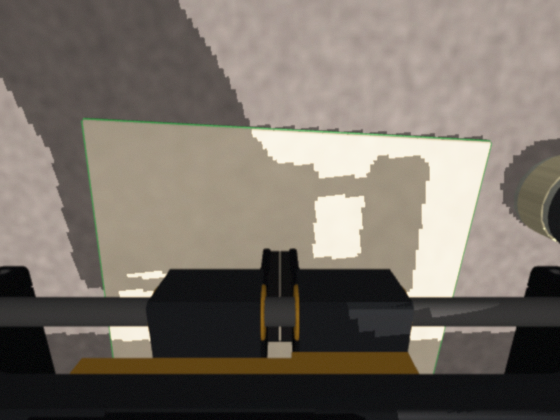

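```bash
cat >> h.py <<'E'
LIP=np.array([0.413,0.0475]); PSI=np.radians(-8.4)
ex=np.array([np.cos(PSI),np.sin(PSI)]); ey=np.array([-np.sin(PSI),np.cos(PSI)])
def st(p): d=np.asarray(p)[:2]-LIP; return np.array([d@ex,d@ey])
def isect(r,l): return None
E
python3 - <<'E'
from h import *
for f,R,L in [('w1',(116,111),(461,129)),('w2',(82,119),(490,141))]:
    c=load(f); a=ptz(c,*L,.0195); b=ptz(c,*R,.0195); d=a-b
    print(a.round(4),b.round(4),np.linalg.norm(d).round(4),np.degrees(np.arctan2(-d[0],d[1])).round(2),st(a).round(4),st(b).round(4))
E
```

```text
[0.5316 0.1437 0.0195] [ 0.4919 -0.0504  0.0195] 0.198 -11.57 [0.1033 0.1125] [ 0.0924 -0.0853]
[0.5105 0.148  0.0195] [ 0.47   -0.0478  0.0195] 0.1999 -11.7 [0.0818 0.1137] [ 0.0703 -0.0859]
```

Emit:
{"name": "move_arm", "arguments": {"targets": "-0.12 0.018 0 0 0 0;-0.12 0.018 0 0 0 0;-0.12 0.018 0 0 0 0;-0.12 0.018 0 0 0 0;-0.12 0.018 0 0 0 0;-0.12 0.018 0 0 0 0"}}

```text
time: 8.3
eef_pos: [0.5453, 0.038, 0.021]
eef_rot: [0.004, 0.759, 0.651, 0.005]
force: [7.9, -0.7, 11.9]
width: 0.006
```

Emit:
{"name": "move_arm", "arguments": {"targets": "-0.12 0.018 -0.005 0 0 0;-0.12 0.018 0 0 0 0;-0.12 0.018 0 0 0 0;-0.12 0.018 0 0 0 0;-0.12 0.018 0 0 0 0;-0.12 0.018 0 0 0 0;-0.12 0.018 0 0 0 0;-0.12 0.018 0 0 0 0"}}

```text
time: 9.3
eef_pos: [0.5217, 0.0416, 0.021]
eef_rot: [0.004, 0.759, 0.651, 0.005]
force: [8.0, -1.7, 12.7]
width: 0.004
```

```bash
python3 - <<'E'
from h import *
snap('wrist','w3')
E
```

```text
(no output)
```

View pics/w3.png

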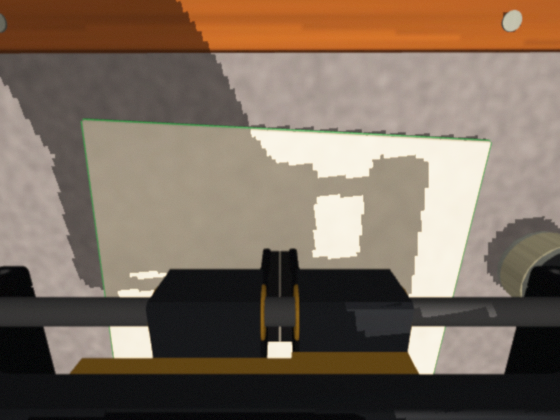

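```bash
python3 - <<'E'
from h import *
c=load('w3')
a=ptz(c,490,141,.0195); b=ptz(c,82,120,.0195); d=a-b
print(a,b,np.degrees(np.arctan2(-d[0],d[1])),st(a),st(b))
for u in(40,280,520): 
  p=ptz(c,u,51,.022); print(p.round(4),st(p))
p=ptz(c,30,51,.022);q=ptz(c,530,51,.022);d=q-p;print(np.degrees(np.arctan2(-d[0],d[1])))
E
```

```text
[0.46901181 0.1543933  0.0195    ] [ 0.4289685 -0.0414227  0.0195   ] -11.55733376868297 [0.03979564 0.11392896] [ 0.02878729 -0.08563604]
[ 0.3977 -0.0484  0.022 ] [-0.0011056 -0.0971449]
[0.4139 0.0577 0.022 ] [-0.00061508  0.01022099]
[0.4301 0.1642 0.022 ] [-0.00012293  0.11794585]
-8.661762461546786
```

Emit:
{"name": "move_arm", "arguments": {"targets": "-0.12 0.018 0 0 0 0;-0.12 0.018 0 0 0 0;-0.12 0.018 0 0 0 0;-0.12 0.018 0 0 0 0;-0.12 0.018 0 0 0 0;-0.12 0.018 0 0 0 0;-0.1 0.015 0 0 0 0;-0.1 0.015 0 0 0 0"}}

```text
time: 10.35
eef_pos: [0.4989, 0.0451, 0.021]
eef_rot: [0.004, 0.759, 0.652, 0.005]
force: [7.7, -1.4, 13.3]
width: 0.002
```

Emit:
{"name": "move_arm", "arguments": {"targets": "-0.06 0.009 0 0 0 0;-0.05 0.007 0 0 0 0;-0.05 0.007 0 0 0 0;-0.04 0.006 0 0 0 0;-0.04 0.006 0 0 0 0;-0.04 0.006 0 0 0 0"}}

```text
time: 11.1
eef_pos: [0.4923, 0.0461, 0.021]
eef_rot: [0.004, 0.759, 0.652, 0.005]
force: [9.7, -1.0, 10.1]
width: 0.005
```

```bash
python3 - <<'E'
from h import *
snap('wrist','w4')
E
```

```text
(no output)
```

View pics/w4.png

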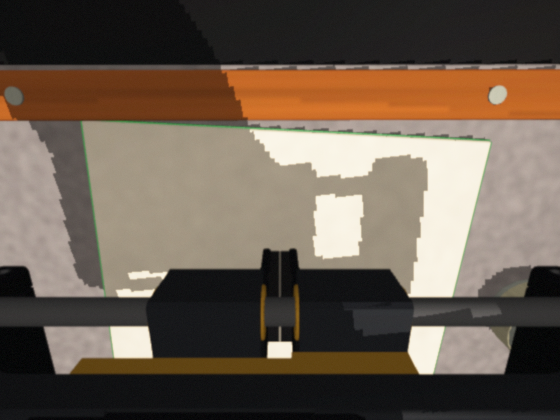

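Emit:
{"name": "move_arm", "arguments": {"targets": "-0.03 0.004 -0.01 0 0 0;-0.03 0.004 -0.01 0 0 0;-0.04 0.006 0 0 0 0;-0.04 0.006 0 0 0 0"}}

```text
time: 11.65
eef_pos: [0.4902, 0.0465, 0.021]
eef_rot: [0.005, 0.759, 0.651, 0.007]
force: [11.4, -1.9, 12.5]
width: 0.005
```

Emit:
{"name": "move_arm", "arguments": {"targets": "-0.04 0.006 -0.005 0 0 0;-0.04 0.006 -0.005 0 0 0;-0.04 0.006 0 0 0 0;-0.04 0.006 0 0 0 0"}}

```text
time: 12.15
eef_pos: [0.4868, 0.0472, 0.021]
eef_rot: [0.005, 0.759, 0.651, 0.007]
force: [10.7, -1.4, 12.5]
width: 0.007
```

```bash
python3 - <<'E'
from h import *
snap('wrist','w5')
E
```

```text
(no output)
```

View pics/w5.png

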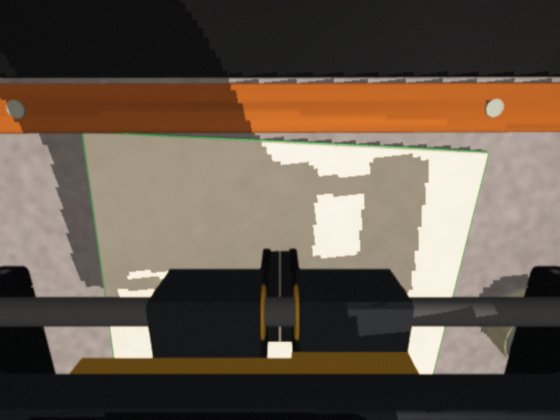

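The right corner is on the lip (lip edge at row 132, corner at (83,133)). The left corner at (487,152) is still about 9 mm off, and the fingers have started to slip. I'll re-set them further left for a better lever.

Emit:
{"name": "move_arm", "arguments": {"targets": "0.05 0 0.1 0 0 0;0 0 0.25 0 0 0;0.09 0.6 0 0 0 0;0.09 0.6 0 0 0 0;0.09 0.6 0 0 0 0;0 0 -0.1 0 0 0;0 0 -0.04 0 0 0;0 0 0 0 0 0"}}

```text
time: 13.2
eef_pos: [0.4855, 0.0914, 0.0215]
eef_rot: [-0.0, 0.759, 0.651, -0.0]
force: [0.0, -0.6, 0.0]
width: 0.006
```

Emit:
{"name": "move_arm", "arguments": {"targets": "0 0 -0.02 0 0 0;0 0 -0.02 0 0 0;0 0 -0.02 0 0 0"}}

```text
time: 13.58
eef_pos: [0.4859, 0.0917, 0.021]
eef_rot: [0.0, 0.759, 0.651, -0.0]
force: [-3.4, -1.4, 9.9]
width: 0.006
```

Emit:
{"name": "move_arm", "arguments": {"targets": "-0.03 0.004 -0.015 0 0 0;-0.04 0.006 -0.015 0 0 0;-0.04 0.006 -0.015 0 0 0;-0.04 0.006 -0.01 0 0 0"}}

```text
time: 14.08
eef_pos: [0.4858, 0.0917, 0.021]
eef_rot: [0.003, 0.759, 0.651, 0.002]
force: [4.5, -3.1, 7.5]
width: 0.005
```

Emit:
{"name": "move_arm", "arguments": {"targets": "-0.04 0.006 -0.02 0 0 0;-0.04 0.006 -0.02 0 0 0;-0.04 0.006 -0.01 0 0 0;-0.04 0.006 0 0 0 0"}}

```text
time: 14.58
eef_pos: [0.4846, 0.0923, 0.021]
eef_rot: [0.004, 0.759, 0.651, 0.005]
force: [6.8, -3.3, 10.9]
width: 0.008
```

Emit:
{"name": "move_arm", "arguments": {"targets": "-0.04 0.006 -0.015 0 0 0;-0.04 0.006 -0.01 0 0 0;-0.04 0.006 0 0 0 0;-0.04 0.006 0 0 0 0"}}

```text
time: 15.08
eef_pos: [0.4817, 0.0933, 0.021]
eef_rot: [0.005, 0.759, 0.651, 0.006]
force: [7.1, -2.7, 12.0]
width: 0.009
```

```bash
python3 - <<'E'
from h import *
snap('wrist','w6')
E
```

```text
(no output)
```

View pics/w6.png

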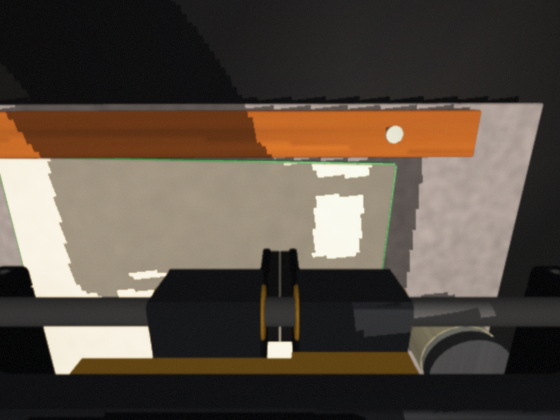

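It's turning: the left corner at (396,163) is now about 3 mm from the lip (row 156).

Emit:
{"name": "move_arm", "arguments": {"targets": "-0.04 0.006 0 0 0 0;-0.04 0.006 0 0 0 0;-0.03 0.004 0 0 0 0;-0.03 0.004 0 0 0 0"}}

```text
time: 15.62
eef_pos: [0.4784, 0.094, 0.021]
eef_rot: [0.005, 0.759, 0.651, 0.006]
force: [8.4, -2.7, 9.9]
width: -0.0
```

```bash
python3 - <<'E'
from h import *
c=snap('wrist','w7')
cv2.imwrite('pics/w7c.png',cv2.resize(c['frame'][140:200,0:440],(800,280),interpolation=cv2.INTER_CUBIC))
E
```

```text
(no output)
```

View pics/w7c.png

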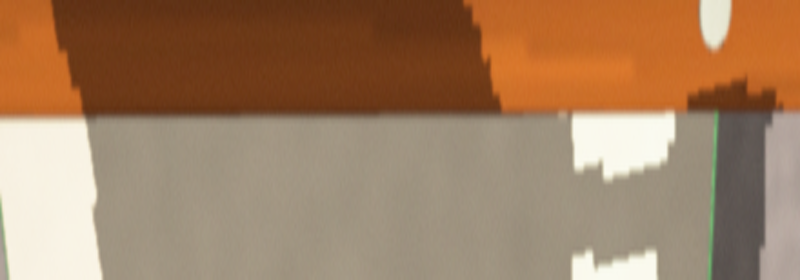

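Emit:
{"name": "move_arm", "arguments": {"targets": "-0.03 0.004 -0.01 0 0 0;-0.03 0.004 -0.01 0 0 0;-0.02 0.003 0 0 0 0;0 0 0 0 0 0"}}

```text
time: 16.18
eef_pos: [0.4776, 0.0943, 0.021]
eef_rot: [0.005, 0.759, 0.651, 0.007]
force: [9.7, -3.2, 10.8]
width: 0.005
```

```bash
python3 - <<'E'
from h import *
c=snap('wrist','w8')
cv2.imwrite('pics/w8c.png',cv2.resize(c['frame'][140:200,0:440],(800,280),interpolation=cv2.INTER_CUBIC))
print(np.linalg.inv(c['extrinsics'])[:3,3], st(np.linalg.inv(c['extrinsics'])[:3,3]))
c=snap('side','s8')
cv2.imwrite('pics/s8c.png',cv2.resize(c['frame'][200:310,220:360],(764,600),interpolation=cv2.INTER_CUBIC))
E
```

```text
[0.39173643 0.10622468 0.182113  ] [-0.02961414  0.05498845]
```

View pics/w8c.png

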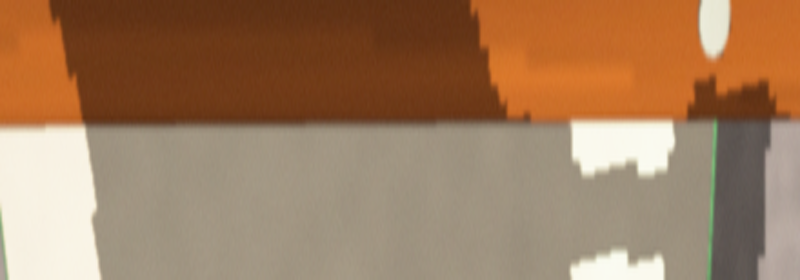

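View pics/s8c.png

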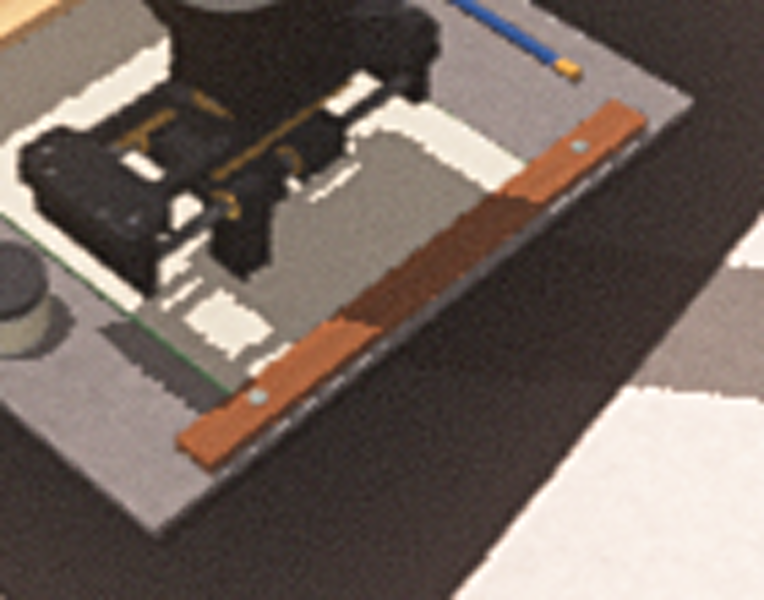

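Emit:
{"name": "move_arm", "arguments": {"targets": "0 0 0.1 0 0 0;0 0 0.3 0 0 0;0 0 0.9 0 0 0;0 0 1 0 0 0;0 0 1 0 0 0;0 0 0.5 0 0 0;0 0 0 0 0 0", "fingers": 0.9}}

```text
time: 17.15
eef_pos: [0.4686, 0.0945, 0.1118]
eef_rot: [0.0, 0.759, 0.652, 0.0]
force: [0.8, 0.3, 0.4]
width: 0.715
```

```bash
python3 - <<'E'
from h import *
c=snap('wrist','w9')
E
```

```text
(no output)
```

View pics/w9.png

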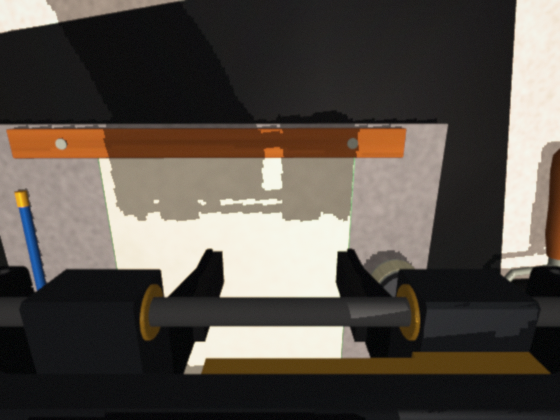

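The slab front edge meets the lip along its full width (row ~158, columns 100–355) with no gap showing. Next is the brayer.

Emit:
{"name": "move_arm", "arguments": {"targets": "0.15 0.9 0.16 0 0 0;0.15 0.9 0.16 0 0 0;0.15 0.9 0.16 0 0 0;0.15 0.9 0.16 0 0 0;0.15 0.9 0.16 0 0 0;0.15 0.9 0.16 0 0 0;0.15 0.9 0.16 0 0 0;0.15 0.9 0.16 0 0 0;0.15 0.9 0.16 0 0 0;0.15 0.9 0.16 0 0 0;0 0 0 0 0 0"}}

```text
time: 18.58
eef_pos: [0.5047, 0.3214, 0.1503]
eef_rot: [-0.001, 0.757, 0.653, -0.001]
force: [0.2, -0.1, -0.3]
width: 0.902
```

```bash
python3 - <<'E'
from h import *
c=snap('wrist','w10');print(observe()['eef_pos'])
c=snap('top','t10')
cv2.imwrite('pics/t10c.png',cv2.resize(c['frame'][115:265,150:350],(800,600),interpolation=cv2.INTER_CUBIC))
E
```

```text
[0.50501957 0.31974585 0.15014528]
```

View pics/w10.png

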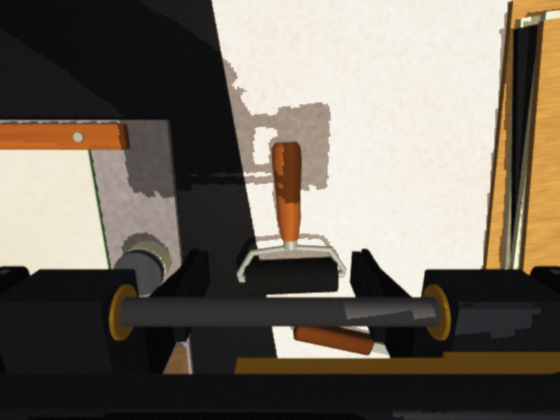

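View pics/t10c.png

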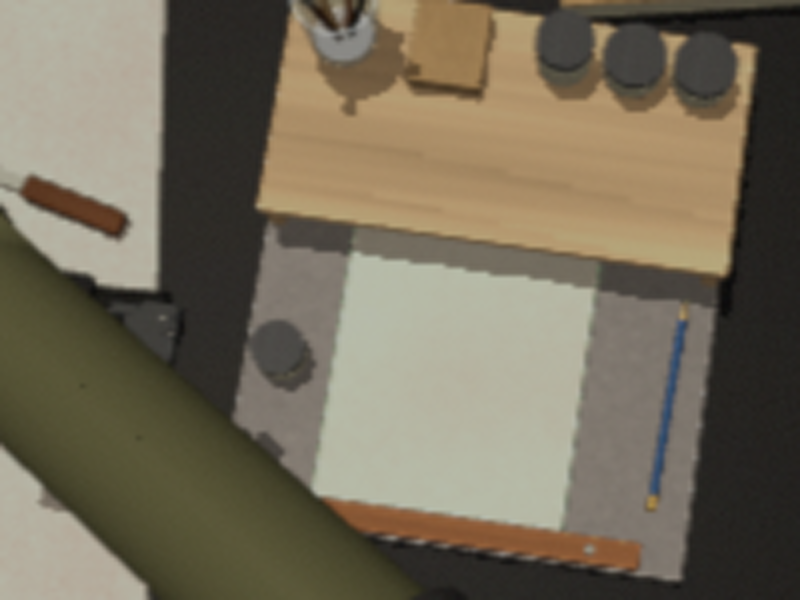

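```bash
python3 - <<'E'
from h import *
c=load('w10')
for n,u,v,z in [('butt',286,143,.016),('neck',290.5,238,.02),('h1',287,170,None),('h2',289,200,None),('h3',290,220,None),('rr',241,275,.018),('rl',343,272,.018),('rc',291,272,None),('rollR',246,265,None),('rollL',337,262,None)]:
    print(n,(pt(c,u,v) if z is None else ptz(c,u,v,z)).round(4))
# handle mask centerline
f=c['frame'].astype(int); m=(f[:,:,2]>f[:,:,0]+30)&(f[:,:,2]<230)
P=[]
for v in range(150,232,4):
    u=np.where(m[v,265:312])[0]+265
    if len(u)>8: P.append(ptz(c,(u.min()+u.max())/2,v,.02)); print(v,u.min(),u.max(),P[-1].round(4))
P=np.array(P); k=np.polyfit(P[:,0],P[:,1],1); print(np.degrees(np.arctan(k[0])),np.polyval(k,[.45,.506,.583]))
E
```

```text
butt [0.4505 0.3348 0.016 ]
neck [0.5405 0.3263 0.02  ]
h1 [0.4726 0.3323 0.0287]
h2 [0.5001 0.3303 0.0286]
h3 [0.5189 0.3285 0.0296]
rr [0.5739 0.271  0.018 ]
rl [0.5858 0.3737 0.018 ]
rc [0.5705 0.3222 0.0322]
rollR [0.5607 0.2792 0.0241]
rollL [0.5705 0.368  0.0245]
150 269 311 [0.4567 0.3375 0.02  ]
154 269 311 [0.4602 0.337  0.02  ]
158 269 311 [0.4638 0.3365 0.02  ]
162 269 311 [0.4673 0.336  0.02  ]
166 265 311 [0.4707 0.3337 0.02  ]
170 266 311 [0.4743 0.3336 0.02  ]
174 272 309 [0.4783 0.3349 0.02  ]
178 265 305 [0.4812 0.3294 0.02  ]
182 266 311 [0.4854 0.3321 0.02  ]
186 273 306 [0.4892 0.3325 0.02  ]
190 273 308 [0.4931 0.3329 0.02  ]
194 273 300 [0.4964 0.3287 0.02  ]
198 273 300 [0.5002 0.3281 0.02  ]
202 275 300 [0.5041 0.3285 0.02  ]
206 274 300 [0.5079 0.3275 0.02  ]
210 275 300 [0.5119 0.3274 0.02  ]
214 276 301 [0.516  0.3278 0.02  ]
218 276 301 [0.52   0.3272 0.02  ]
222 277 300 [0.5239 0.3267 0.02  ]
226 277 300 [0.528  0.3261 0.02  ]
230 278 299 [0.532  0.3255 0.02  ]
-9.133208281425166 [0.3379105  0.32890746 0.31652828]
```

Emit:
{"name": "move_arm", "arguments": {"targets": "0 0.2 -0.5 0 0 0.035;0 0.17 -0.9 0 0 0.03;0 0 -1 0 0 0;0 0 -1 0 0 0;0 0 -0.9 0 0 0;0 0 -0.6 0 0 0;0 0 -0.4 0 0 0;0 0 -0.2 0 0 0;0 0 0 0 0 0", "fingers": 0.7}}

```text
time: 19.8
eef_pos: [0.5062, 0.329, 0.0142]
eef_rot: [0.0, 0.742, 0.671, 0.0]
force: [0.7, -0.6, 0.4]
width: 0.699
```

```bash
python3 - <<'E'
from h import *
c=snap('wrist','w11');o=observe();print(o['eef_pos'],o['force'],o['width'])
E
```

```text
[0.50641699 0.32912607 0.0145809 ] [0.09810916 0.33084792 0.07039539] 0.7002308013594022
```

View pics/w11.png

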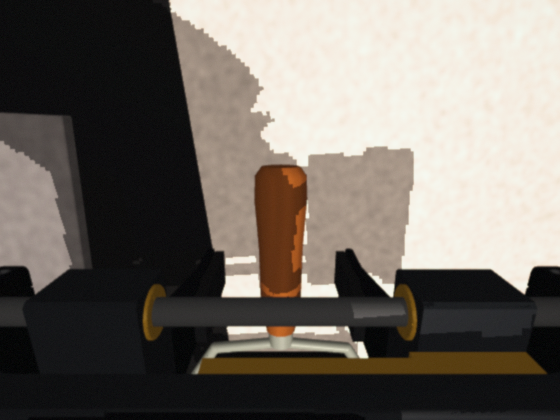

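The handle (260–305, 170–330) is centred between the open fingers at columns 215 and 345. I'll lower and grip.

Emit:
{"name": "move_arm", "arguments": {"targets": "0 0 -0.15 0 0 0;0 0 -0.13 0 0 0;0 0 0 0 0 0"}}

```text
time: 20.23
eef_pos: [0.506, 0.3286, 0.0069]
eef_rot: [0.0, 0.742, 0.671, -0.0]
force: [-0.0, -0.8, 0.2]
width: 0.701
```

Emit:
{"name": "move_arm", "arguments": {"targets": "0 0 0 0 0 0;0 0 0 0 0 0;0 0 0 0 0 0;0 0 0 0 0 0;0 0 0 0 0 0;0 0 0 0 0 0", "fingers": 0, "newtons": 20}}

```text
time: 20.98
eef_pos: [0.5061, 0.3289, 0.0071]
eef_rot: [-0.0, 0.742, 0.671, 0.0]
force: [0.4, 0.2, -0.5]
width: 0.263
```

Emit:
{"name": "move_arm", "arguments": {"targets": "0 0 0.15 0 0 0;0 0 0.4 0 0 0;0 0 0.8 0 0 0;0 0 1 0 0 0;0 0 1 0 0 0;0 0 0.5 0 0 0;0 0 0 0 0 0"}}

```text
time: 21.85
eef_pos: [0.5067, 0.3293, 0.1047]
eef_rot: [0.0, 0.742, 0.671, 0.001]
force: [0.4, -0.4, -1.2]
width: 0.262
```

```bash
python3 - <<'E'
from h import *
c=snap('wrist','w12');o=observe();print(o['eef_pos'],o['force'],o['width'])
s=snap('side','s12'); cv2.imwrite('pics/s12c.png',cv2.resize(s['frame'][150:350,100:367],(800,600),interpolation=cv2.INTER_CUBIC))
E
```

```text
[0.50616608 0.32871514 0.10356344] [-0.22982822 -1.08835765 -1.72346275] 0.2641212203356194
```

View pics/s12c.png

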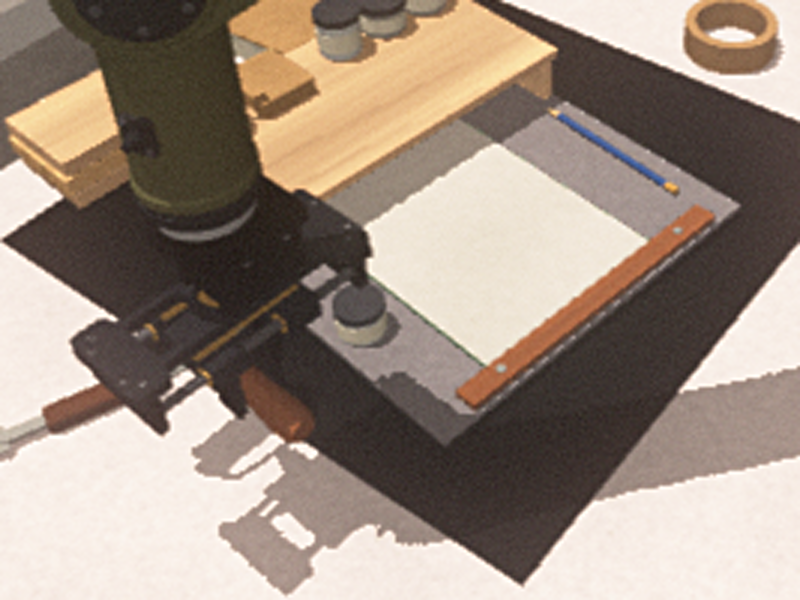

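View pics/w12.png

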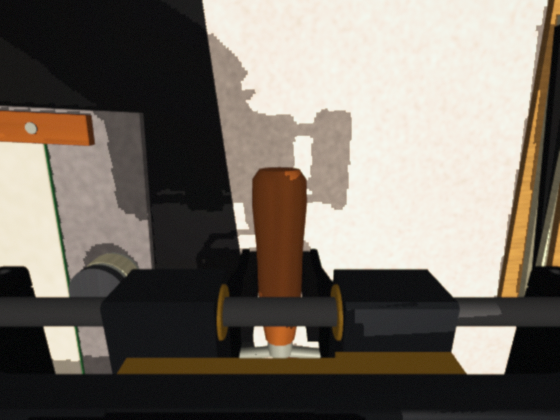

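The slab is flush in the side view, and the brayer is held level. Carrying it over at z ≈ 0.10, which clears the tin.

Emit:
{"name": "move_arm", "arguments": {"targets": "0 -0.5 0 0 0 -0.03;0 -0.95 0 0 0 -0.03;-0.01 -0.98 0 0 0 0;-0.01 -0.98 0 0 0 0;-0.01 -0.98 0 0 0 0;-0.01 -0.98 0 0 0 0;-0.01 -0.98 0 0 0 0;-0.01 -0.98 0 0 0 0;-0.01 -0.98 0 0 0 0;-0.01 -0.98 -0.2 0 0 0;0 -0.98 -0.4 0 0 0;0 -0.9 -0.4 0 0 0"}}

```text
time: 23.45
eef_pos: [0.5032, 0.0476, 0.0774]
eef_rot: [-0.0, 0.758, 0.652, -0.001]
force: [0.3, -0.6, -2.7]
width: 0.261
```

Emit:
{"name": "move_arm", "arguments": {"targets": "0 0 -0.5 0 0 0;0 0 -0.4 0 0 0;0 0 0 0 0 0"}}

```text
time: 23.82
eef_pos: [0.5031, 0.0509, 0.0549]
eef_rot: [-0.001, 0.757, 0.654, -0.0]
force: [-0.3, 1.0, -2.1]
width: 0.267
```

```bash
python3 - <<'E'
from h import *
c=snap('wrist','w13');o=observe();print(o['eef_pos'],st(o['eef_pos']),o['force'],o['width'])
s=snap('side','s13'); cv2.imwrite('pics/s13c.png',cv2.resize(s['frame'][150:310,180:393],(800,600),interpolation=cv2.INTER_CUBIC))
E
```

```text
[0.50366836 0.05084917 0.05547647] [0.08920644 0.01655835] [-0.54213142 -0.23135096 -0.81119534] 0.26545111175729763
```

View pics/s13c.png

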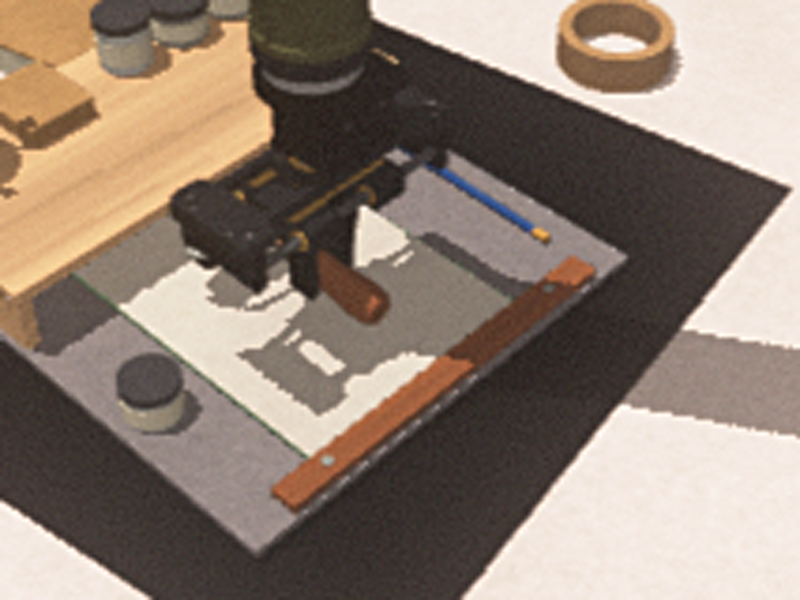

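View pics/w13.png

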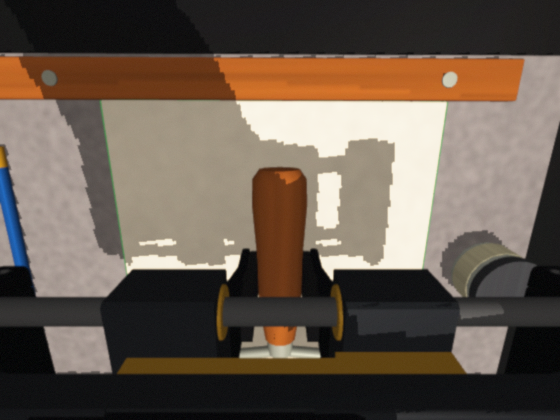

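Emit:
{"name": "move_arm", "arguments": {"targets": "0 0 -0.4 0 0 0;0 0 -0.3 0 0 0;0 0 -0.12 0 0 0;0 0 -0.04 0 0 0;0 0 -0.03 0 0 0;0 0 -0.03 0 0 0"}}

```text
time: 24.68
eef_pos: [0.5043, 0.0496, 0.033]
eef_rot: [0.0, 0.757, 0.653, 0.0]
force: [0.4, -0.2, -2.2]
width: 0.261
```

Emit:
{"name": "move_arm", "arguments": {"targets": "0 0 -0.04 0 0 0;0 0 -0.03 0 0 0;0 0 -0.03 0 0 0;0 0 -0.02 0 0 0;0 0 -0.02 0 0 0;0 0 0 0 0 0"}}

```text
time: 25.42
eef_pos: [0.504, 0.0496, 0.0293]
eef_rot: [-0.0, 0.757, 0.653, 0.0]
force: [0.2, -0.7, -2.1]
width: 0.262
```

Emit:
{"name": "move_arm", "arguments": {"targets": "0 0 -0.02 0 0 0;0 0 -0.02 0 0 0;0 0 0 0 0 0"}}

```text
time: 25.8
eef_pos: [0.5041, 0.0496, 0.0283]
eef_rot: [-0.0, 0.757, 0.653, 0.0]
force: [-1.2, 0.1, -2.0]
width: 0.26
```

Emit:
{"name": "move_arm", "arguments": {"targets": "0 0 -0.02 0 0 0;0 0 0 0 0 0"}}

```text
time: 26.05
eef_pos: [0.504, 0.0496, 0.0278]
eef_rot: [-0.0, 0.757, 0.653, 0.0]
force: [0.1, -0.5, -1.5]
width: 0.261
```

Emit:
{"name": "move_arm", "arguments": {"targets": "0 0 -0.02 0 0 0;0 0 0 0 0 0"}}

```text
time: 26.3
eef_pos: [0.5041, 0.0497, 0.0276]
eef_rot: [0.0, 0.757, 0.653, -0.0]
force: [-1.8, -0.0, 2.3]
width: 0.26
```

Emit:
{"name": "move_arm", "arguments": {"targets": "0 0 0 0 0 0;0 0 0 0 0 0;0 0 0 0 0 0;0 0 0 0 0 0", "fingers": 0.6}}

```text
time: 26.8
eef_pos: [0.5041, 0.0496, 0.0273]
eef_rot: [-0.0, 0.757, 0.653, 0.0]
force: [-0.9, -0.3, 0.6]
width: 0.571
```

Emit:
{"name": "move_arm", "arguments": {"targets": "0 0 0.2 0 0 0;0 0 0.5 0 0 0;0 0 0.9 0 0 0;0 0 1 0 0 0;0 0 1 0 0 0;0 0 1 0 0 0;0 0 1 0 0 0;0 0 0.5 0 0 0;0 0 0 0 0 0"}}

```text
time: 27.92
eef_pos: [0.5046, 0.0496, 0.1807]
eef_rot: [0.001, 0.757, 0.653, 0.001]
force: [-0.6, -0.1, -0.2]
width: 0.602
```

```bash
python3 - <<'E'
from h import *
c=snap('wrist','w14');o=observe();print(o['time'],o['eef_pos'],o['force'],o['width'])
s=snap('side','s14'); cv2.imwrite('pics/s14c.png',cv2.resize(s['frame'][150:310,180:393],(800,600),interpolation=cv2.INTER_CUBIC))
E
```

```text
27.975 [0.50402155 0.04953186 0.17980034] [-0.8695104   0.72384375 -0.05988034] 0.6013556519879614
```

View pics/s14c.png

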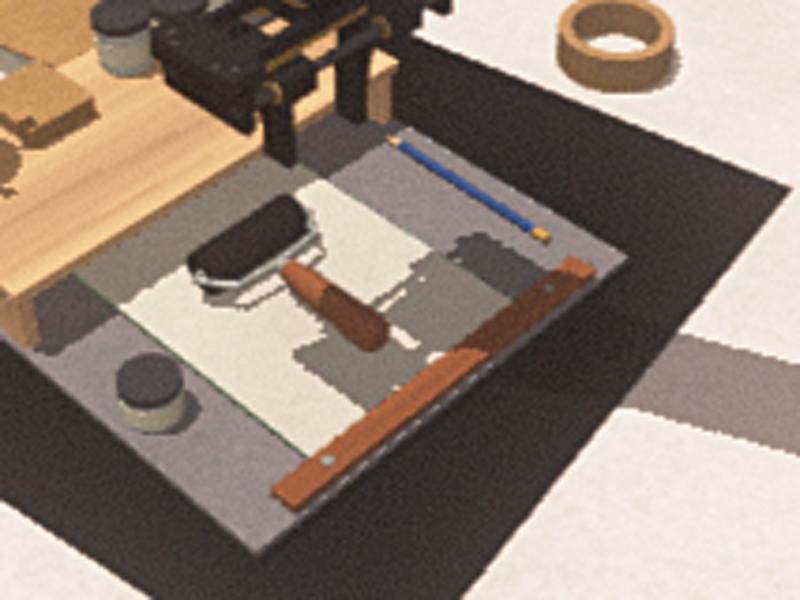

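View pics/w14.png

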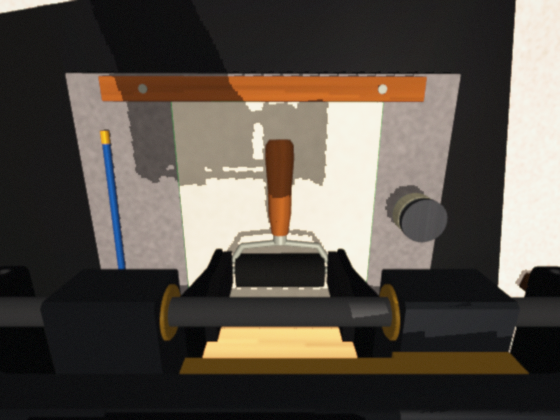

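```bash
python3 - <<'E'
from h import *
c=load('w14')
cv2.imwrite('pics/w14c.png',cv2.resize(c['frame'][85:125,160:400],(800,133),interpolation=cv2.INTER_CUBIC))
for n,a,b,z in [('L',(382,102),(371,250),.0195),('R',(172.5,102),(186,275),.0195)]:
    p,q=ptz(c,*a,z),ptz(c,*b,z); d=q-p; print(n,p.round(4),st(p).round(4),np.degrees(np.arctan2(d[1],d[0])).round(2))
p,q=ptz(c,103,101.5,.023),ptz(c,425,101.5,.023); d=q-p; print('lip',st(p),st(q),np.linalg.norm(d),np.degrees(np.arctan2(-d[0],d[1])))
for n,u,v in [('butt',280,142),('rr',232,257),('rl',327,257)]: print(n,st(ptz(c,u,v,.0375)).round(4))
E
```

```text
L [0.4293 0.1583 0.0195] [-1.00e-04  1.12e-01] -7.46
R [ 0.4002 -0.0377  0.0195] [-0.0002 -0.0862] -9.44
lip [-0.00067152 -0.15007097] [-0.00043066  0.15110723] 0.3011782927946776 -8.445821741910578
butt [0.0353 0.0154]
rr [ 0.1521 -0.0343]
rl [0.1522 0.0641]
```

View pics/w14c.png

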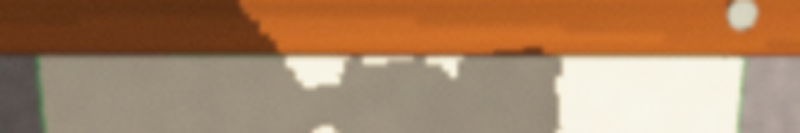

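```bash
python3 - <<'E'
from h import *
print(finish_job())
E
```

```text
the job is handed in; nothing more can be done
None
```

The slab lies flush against the lip and the brayer rests on its roller on the glass. I handed the job in at about 28 s; it gives no verdict.

- **Slab:** I drew it back with light fingertip pressure. The highest press reading was 15.4 N, at first contact, and the highest pull reading was 11.4 N. The right corner met the lip first and the fingers began to slip. I lifted them, set them down about 45 mm further left and turned the slab flush.
- **Brayer:** I gripped it by the handle, lowered it until it touched with a light contact, released it and raised the gripper clear.
- **Flushness check:** The mean yaw of the slab's sides is −8.45°, against −8.45° for the lip. The two sides on their own read −7.5° and −9.4°, so this check has about 1° of scatter. Both front corners measure 0 mm from the lip and no gap shows. The lip's height could hide a gap of under about 0.7 mm.
- **Brayer position:** It lies wholly on the glass, from about 35 to 170 mm behind the lip, and is about centred. The ink tin and pencil look undisturbed.
- **Forces:** I only read them at the end of each move, so a short peak between readings would not have shown.

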